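# Make up a soldering kit and a finishing kit

### The job

Make up two kits on the wooden kit boards. The soldering kit goes on the squarer board with three recesses: the translucent bottle with the milky-white cap and the white tablet stand in its two round recesses (either one in either), and the leather finger protector lies in its oblong recess; the finishing kit goes on the long board: the brown bottle stands in its round recess and the sanding stick lies in its long recess. Seat everything flat on the recess floors with the bottles upright, and leave the turned wooden handle and the rolled black strap where they are.

Things in the scene. Friction and masses are not known exactly. Their poses are not given: they have to be found in the camera images.
- solder_kit_board: Squarer plywood kit board with dark lipping, fixed to the worktop, 194 x 150 mm (x by y of its own frame), 12 mm high. Origin: centre of its underside; z up. Three recesses 3 mm deep (floor 9 mm above the origin), cork-lined: two round ones, 62 mm across, centred at x = -47 and x = +47 mm, y = +25 mm; one oblong, 58 mm along x by 38 mm along y, centred at x = 0, y = -37 mm.
- finish_kit_board: Long plywood kit board with dark lipping, fixed to the worktop, 240 x 100 mm (x by y of its own frame), 12 mm high. Origin: centre of its underside; z up. Two recesses 3 mm deep (floor 9 mm above the origin), cork-lined: a round one, 62 mm across, centred at x = -70 mm, y = 0; a long one, 128 mm along x by 32 mm along y, centred at x = +37 mm, y = 0.
- fluxbottle_mid (a point): Translucent flux bottle with a milky-white cap, loose, standing on the worktop; body 46 mm in diameter up to the shoulder, 102 mm tall in all, 0.14 kg. The point is on its axis, half-way up (51 mm above its underside); z up the axis.
- brownbottle_mid (a point): Brown glass bottle with a black ribbed cap, loose, standing on the worktop; body 41 mm in diameter up to about 75 mm, narrower cap of 32 mm above, 98 mm tall in all, 0.13 kg. The point is on its axis, half-way up (49 mm above its underside); z up the axis.
- tablet_mid (a point): White round borax tablet, loose, lying flat; 43 mm in diameter, 15 mm high. The point is its centre, 7.5 mm above its underside; z up.
- protector_mid (a point): Tan leather finger protector, a stiff blunt sleeve lying on its side, loose; 40 mm long along its own y axis, 20 mm wide (x), 20 mm high. The point is its centre, 10 mm above its underside.
- stick_mid (a point): Round reddish-brown sanding stick, loose, lying on the worktop; 110 mm long along its own y axis, 14 mm thick, does not roll. The point is its centre, 7 mm above its underside.
- handle_mid (a point): Bystander: turned wooden handle (ring clamp), loose, lying on its side, 114 mm long along its own x axis, 25 mm wide, 22 mm high. The point is its centre. Not part of either kit; leave it.
- strap_mid (a point): Bystander: black leather wrist strap rolled up and standing on edge like a short tube, loose, 35 x 36 mm, 29 mm high. The point is its centre. Not part of either kit; leave it.
- tripod_lamp: Fixed black tripod lamp on the left of the worktop, does not move; keep clear of it. Origin on the worktop amid its legs, axes as the world's: upright post at x +49, y +50 mm, 580 mm tall; shade about 100 mm wide round x 0, y +10 mm, its lower edge about 330 mm up; feet reach x -140 to +140 mm, y -125 to +125 mm, up to 60 mm high.
Things that resemble listed ones, but are neither listed nor needed, are in the scene too. There is more than one size of the part that bears fluxbottle_mid; the job needs the larger.

How it is judged:
By the outcome, as a careful person would: the job done as asked, in the order asked, and still so for the second after the job is handed in, with the robot touching nothing.
It also fails if it takes over 128 s, if anything falls off the work surface, if the arm or the gripper's body presses on something with over 40 N, if the wrist force passes 120 N, or if a joint passes its speed limit or range.

### The arm

A 6-joint arm with a two-finger parallel gripper is mounted at the origin on a cart in front of the work surface, level with it; the furniture and walls round the work are solid. World frame = base frame: x ahead of the robot, y to its left, z up, the work surface at z = 0. Lengths are in m, angles in degrees, forces in N, time in s.
With the tool pointing down it reaches from about 0.3 to 0.75 m from the base axis. Payload 8.5 kg.
Tool frame: the origin (TCP) lies at the very end of the fingers, on their centre line; the grasp point (between the pads) lies 19 mm behind it (env.grasp_offset is the distance from the TCP to the grasp point, in m); y points along the fingers, z is the direction in which the jaws open and shut, and the axes are right-handed (so a half turn about y gives the same grasp; the last joint's range is limited). The gripper opens to 85 mm and grips with 20 to 120 N. Pads are 22 mm wide; open, the fingers measure 114 mm over their backs; the gripper's body (76 mm by 85 mm) begins 54 mm behind the grasp point. The pads swing forward as they close: fully open they stand 13 mm farther back than shut.
Start: joints at [-88.998, 21.807, 74.336, -0, 83.858, -12.336], TCP at [0.127, -0.535, 0.231] pointing down, gripper open.
Joint ranges: [-178.18, 178.18], [-50.72, 133.34], [12.68, 142.11], [-81.47, 261.47], [9.98, 163.14], [-165.26, 165.26]. Speed limits (degrees/s): [136.94, 136.94, 180, 180, 180, 180].

### API

Orientations are given as a 3x3 rotation matrix whose columns are the frame's x, y, z axes.
In Python, from rig import env gives the robot as it stands. The module is installed in compiled form; this text tells all that it offers.
- The arm moves only by the shell command python3 -m pendant 'ROWS' [FORCE]. ROWS is JSON, a list of rows, each a list of 3 entries, a list of its own where there are three numbers: the shift along the world's x, y, z as a fraction of full scale, then the turn about the world's z as a fraction of full scale, then the opening, from 0 (shut) to 1 (fully open). A call has 1 to 12 rows; each row shifts and turns the commanded pose from where the row before left it; what a row does not reach is not made up. Full scale, the value 1, is 30 mm for a shift and 5 degrees for a turn. A row lasts 1/12 s, in which the tool goes at most 41.7 mm and 7.16 degrees, less where a joint would pass 70% of its speed; a pose out of reach is approached as far as the arm can. A call with a number of a shift or a turn outside -1 to 1 is refused whole. A call with a gripper value outside its range is refused whole. The fingers move at their own pace and stop on an object; FORCE is the grip in N (left out, the last holds). Time passes only in rows, so rows that do not move let the fingers close. It gives the time, the measured TCP pose, the force and the opening at its end, in the units of the state.
- env.observe(): the state, without advancing time (a new reading comes with each control period).
- env.get_image(name): name is "scene" or "top" or "wrist"; returns (picture, depth): 384x512x3 uint8, red, green, blue; 384x512 float32, m along the optical axis (not along the pixel's ray), 0 where there is no reading.
- env.camera_model(name): a dict with "camera_matrix" (3x3 intrinsics, pixels), "R" (3x3) and "t" (3): a world point X has camera coordinates R X + t; the wrist camera has in their place "tool_from_camera" (4x4, takes a point from camera to tool coordinates, whose origin is the TCP and whose axes are the tool frame's). Camera axes: x right, y down, z forward; pixel columns grow to the right and rows downward; lengths in m; the calibration is good to about 2 mm. A picture is of the moment at which its call begins: read the wrist's pose just before it. camera_model takes no time and is no camera call.
- env.close_job(): hands the job in, once; it reports no verdict.
The state is a dict: "time_s": time; "q": joint angles; "qvel": joint speeds; "joint_efforts": joint torques, N m; "position": TCP position; "tool_rot": TCP orientation; "ft_force": force on the tool from outside, world axes, zero at the start; "wrist_torque": the same for the moment, N m; "grip_width": finger opening in m.
Only numpy, scipy, OpenCV 4.12 (cv2) and the standard library are available. Lean on these libraries where they do the work, as an engineer would, in place of code of your own. Each camera call takes 0.05 s, during which the arm holds its last target.

## Working session

There is one attempt and no reset: what is moved stays moved. The work goes in short steps, Python scripts to look and compute and a shell command to move; the robot and the scene stay as the last step left them, time stands still between calls to the robot, and variables do not carry over. Pictures are saved under pics/ and viewed, and the job is handed in when it is done.

```bash
mkdir -p pics; cat > h.py <<'E'
import numpy as np,cv2
from rig import env
def cam(n):
    m=env.camera_model(n);K=np.array(m["camera_matrix"])
    if n=="wrist":
        s=env.observe();T=np.array(m["tool_from_camera"]);W=np.eye(4);W[:3,:3]=s["tool_rot"];W[:3,3]=s["position"]
        C=W@T;return K,C[:3,:3],C[:3,3]
    R=np.array(m["R"]);t=np.array(m["t"]);return K,R.T,-R.T@t
def ray(c,u,v,z):
    K,R,o=c;d=R@np.linalg.solve(K,[u,v,1]);return o+d*(z-o[2])/d[2]
def proj(c,X):
    K,R,o=c;p=K@(R.T@(np.array(X)-o));return p[:2]/p[2]
def snap(n,f):
    c=cam(n);im,d=env.get_image(n);cv2.imwrite(f"pics/{f}.png",im[...,::-1]);np.savez(f"pics/{f}.npz",im=im,d=d,K=c[0],R=c[1],o=c[2]);return c,im,d
def load(f):
    z=np.load(f"pics/{f}.npz");return (z["K"],z["R"],z["o"]),z["im"],z["d"]
def cloud(c,d):
    K,R,o=c;v,u=np.mgrid[:d.shape[0],:d.shape[1]]
    p=np.stack([(u-K[0,2])/K[0,0]*d,(v-K[1,2])/K[1,1]*d,d],-1);return p@R.T+o
E
python3 - <<'E'
from h import *
for n in("scene","top","wrist"):
    c,im,d=snap(n,n+"0");print(n,c[2].round(3),c[1].round(2).tolist(),c[0][0,0])
s=env.observe();print(s)
E
```

```text
scene [0.379 0.476 1.107] [[-0.93, -0.32, 0.18], [-0.37, 0.82, -0.43], [-0.01, -0.46, -0.89]] 406.6393871808216
top [ 0.253 -0.012  1.55 ] [[-0.0, -0.98, 0.22], [-1.0, 0.0, 0.0], [-0.0, -0.22, -0.98]] 395.11867901011396
wrist [ 0.203 -0.516  0.374] [[0.23, -0.93, -0.3], [-0.97, -0.22, -0.07], [-0.0, 0.3, -0.95]] 305.57987565986457
{'time_s': 0.15, 'q': array([-8.89945090e+01,  2.18349529e+01,  7.44081147e+01, -3.12815497e-03,
        8.38908236e+01, -1.23360856e+01]), 'qvel': array([-0.03106563, -0.10394047, -0.1268349 , -0.06216612,  0.10685018,
       -0.00790172]), 'joint_efforts': array([-2.41579637e-01, -4.50953364e+01, -2.44083917e+01,  2.48007505e-02,
       -5.57636451e-01,  4.41260185e-03]), 'position': array([ 0.12688576, -0.53453848,  0.2306312 ]), 'tool_rot': array([[-9.73010347e-01, -9.52855884e-05,  2.30761469e-01],
       [-2.30761057e-01,  2.33552755e-03, -9.73007646e-01],
       [-4.46236163e-04, -9.99997268e-01, -2.29448068e-03]]), 'ft_force': array([ 0.64050268,  0.2099307 , -0.4202925 ]), 'wrist_torque': array([ 0.16487809, -0.04039039,  0.02583982]), 'grip_width': 0.08538059999648856}
```

View pics/top0.png

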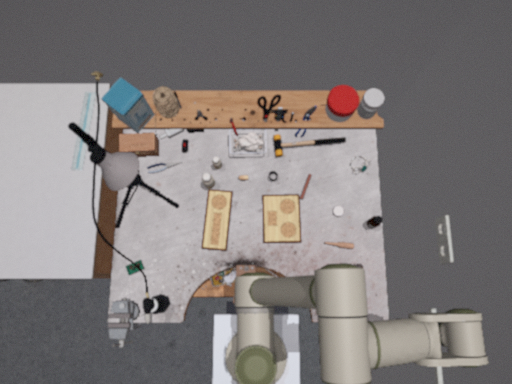

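View pics/scene0.png

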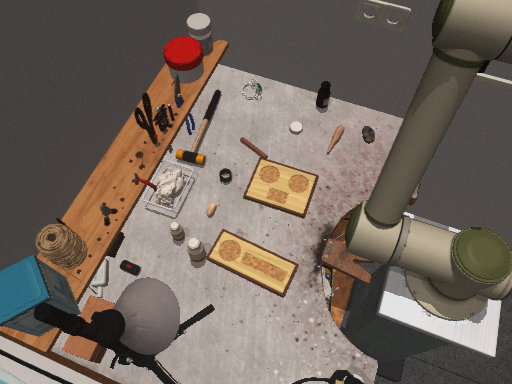

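View pics/wrist0.png

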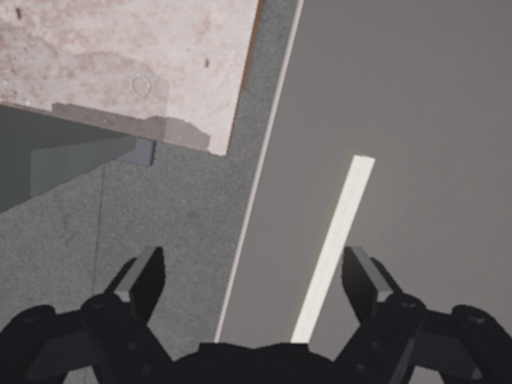

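```bash
python3 - <<'E'
from h import *
c,im,d=load("scene0")
a=cv2.resize(im[70:300,130:400],None,fx=2.9,fy=2.6,interpolation=cv2.INTER_CUBIC)
cv2.imwrite("pics/s_crop.png",a[...,::-1])
c2,im2,d2=load("top0")
a=cv2.resize(im2[120:330,110:390],None,fx=2.8,fy=2.8,interpolation=cv2.INTER_CUBIC)
cv2.imwrite("pics/t_crop.png",a[...,::-1])
P=cloud(c,d)
for n,(u,v) in dict(cap1=(177,226),cap2=(195,243),brown=(324,86),tab=(296,127),strap=(225,176),prot=(211,209),dark=(368,134),tabl=(250,300)).items(): print(n,P[v,u].round(4),d[v,u])
P=cloud(c2,d2)
for n,(u,v) in dict(cap1=(216,160),cap2=(208,179),brown=(378,220),brown2=(151,304),tab=(338,211),table=(250,190)).items(): print(n,P[v,u].round(4))
E
```

```text
cap1 [0.7296 0.1597 0.0803] 1.1076632
cap2 [0.6565 0.1925 0.1035] 1.0600637
brown [ 0.5005 -0.4488  0.0946] 1.3156664
tab [ 0.544  -0.3175  0.0177] 1.3351028
strap [ 0.6932 -0.0723 -0.0017] 1.2734361
prot [0.6806 0.0566 0.0218] 1.1950015
dark [ 0.3182 -0.3687  0.0275] 1.308504
tabl [0.4779 0.2557 0.0022] 1.0911486
cap1 [0.7345 0.1561 0.0776]
cap2 [0.6521 0.1824 0.0979]
brown [ 0.4933 -0.4536  0.1002]
brown2 [ 0.2531 -0.0119  1.5504]
tab [ 0.5445 -0.325   0.0095]
table [ 0.6344  0.0247 -0.0064]
```

View pics/s_crop.png

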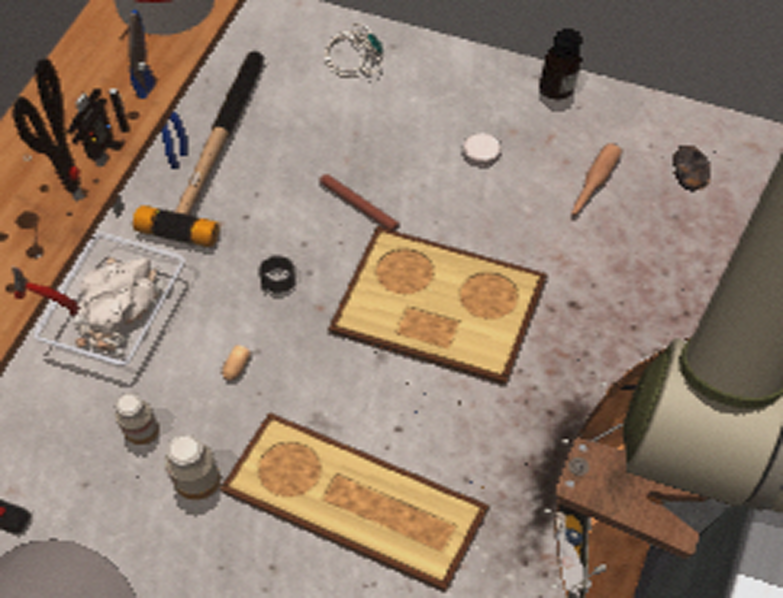

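View pics/t_crop.png

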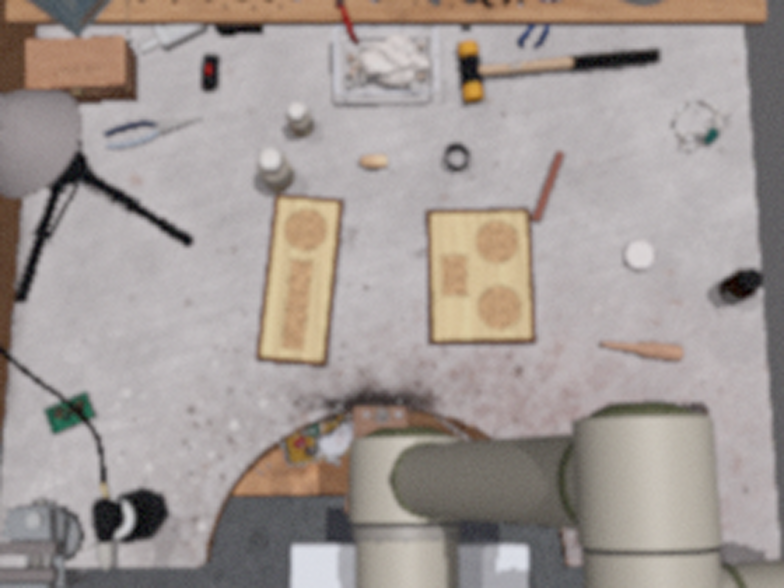

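```bash
python3 - <<'E'
from h import *
print(env.grasp_offset)
def blobs(f,mask,z,roi):
    c,im,d=load(f)
    m=np.zeros(mask.shape,np.uint8);u0,v0,u1,v1=roi;m[v0:v1,u0:u1]=mask[v0:v1,u0:u1]
    cs,_=cv2.findContours(m,cv2.RETR_EXTERNAL,cv2.CHAIN_APPROX_NONE)
    out=[]
    for k in cs:
        if len(k)<8: continue
        p=np.array([ray(c,*q,z)[:2] for q in k[:,0].astype(float)]).astype(np.float32)*1000
        out.append((cv2.contourArea(k),k[:,0].mean(0).round(0),p))
    return sorted(out,key=lambda o:-o[0])
for f in("scene0","top0"):
    c,im,d=load(f);h=cv2.cvtColor(im,cv2.COLOR_RGB2HSV);H,S,V=[h[...,i].astype(int) for i in range(3)]
    R,G,B=[im[...,i].astype(int) for i in range(3)]
    rois=dict(scene0=dict(sol=(240,150,325,220),fin=(200,225,300,300),tab=(285,118,308,138),stick=(236,134,268,160),prot=(203,200,220,218)),
              top0=dict(sol=(260,190,305,246),fin=(200,186,236,254),tab=(330,203,347,219),stick=(298,172,313,198),prot=(235,172,252,183)))[f]
    wood=(S>75)&(V>60)
    for n,z in(("sol",.012),("fin",.012)):
        a,ctr,p=blobs(f,wood,z,rois[n])[0]; p=cv2.convexHull(p);print(f,n,ctr,cv2.minAreaRect(p))
    for n,z in (("tab",.0145),("stick",.008),("prot",.012)):
        m={"tab":(V>165)&(S<50),"stick":(R-B>25),"prot":(R-B>45)}[n]
        for a,ctr,p in blobs(f,m,z,rois[n])[:1]: print(f,n,a,ctr,cv2.minAreaRect(p))
    cp=dict(scene0=[(184,232,206,252),(315,78,332,92)],top0=[(200,170,216,186),(368,214,386,230)])[f]
    for a,ctr,p in blobs(f,(V>150)&(S<60),.1,cp[0])[:1]: print(f,"fluxcap",a,ctr,cv2.minAreaRect(p))
    for a,ctr,p in blobs(f,(V<60),.097,cp[1])[:1]: print(f,"brcap",a,ctr,cv2.minAreaRect(p))
    if f=="top0": print("shade",ray(c,120,171,.4),"foot",ray(c,178,206,.02))
E
python3 - <<'E'
import cv2
import numpy as np
z=np.load("pics/scene0.npz")["im"]
a=cv2.resize(z[210:270,150:230],None,fx=8,fy=8,interpolation=cv2.INTER_CUBIC)
cv2.imwrite("pics/fluxcrop.png",a[...,::-1])
E
```

```text
0.0187
scene0 sol [279. 185.] ((529.7923583984375, -107.7005615234375), (218.86627197265625, 176.70623779296875), 1.179056167602539)
scene0 fin [248. 262.] ((518.9404907226562, 161.47715759277344), (113.70294189453125, 252.69189453125), 85.9100112915039)
scene0 tab 406.0 [296. 127.] ((543.6129150390625, -318.6295471191406), (73.26838684082031, 79.14297485351562), 19.4821720123291)
scene0 stick 123.0 [255. 149.] ((647.4723510742188, -191.9599609375), (28.38808822631836, 118.8953628540039), 68.531982421875)
scene0 prot 59.5 [211. 209.] ((684.051513671875, 52.687599182128906), (42.24470901489258, 17.89763069152832), 89.61844635009766)
scene0 fluxcap 269.5 [194. 240.] ((661.0894775390625, 187.02853393554688), (55.03959655761719, 52.634178161621094), 24.711122512817383)
scene0 brcap 84.0 [325.  87.] ((498.4061584472656, -445.8902282714844), (34.2420654296875, 48.291812896728516), 7.99716854095459)
top0 sol [283. 219.] ((525.4885864257812, -111.1955795288086), (203.81222534179688, 167.9386444091797), 1.6980946063995361)
top0 fin [217. 220.] ((511.8128662109375, 154.68231201171875), (94.15336608886719, 234.49774169921875), 85.24082946777344)
top0 tab 240.0 [338. 210.] ((545.6909790039062, -324.25775146484375), (65.92962646484375, 60.35203170776367), 89.96125030517578)
top0 stick 49.0 [305. 187.] ((646.7946166992188, -198.63308715820312), (19.527149200439453, 108.26174926757812), 61.94652557373047)
top0 prot 16.5 [243. 177.] ((681.8385009765625, 54.8222541809082), (28.29876136779785, 12.55744457244873), 89.95974731445312)
top0 fluxcap 141.5 [207. 176.] ((658.4752197265625, 184.13612365722656), (59.231361389160156, 57.31463623046875), 1.851435899734497)
top0 brcap 73.0 [374. 221.] ((488.9883728027344, -441.9880065917969), (29.38849639892578, 54.38813018798828), 30.30683708190918)
shade [0.59438256 0.40943895 0.4       ] foot [0.56302595 0.3083187  0.02      ]
```

View pics/fluxcrop.png

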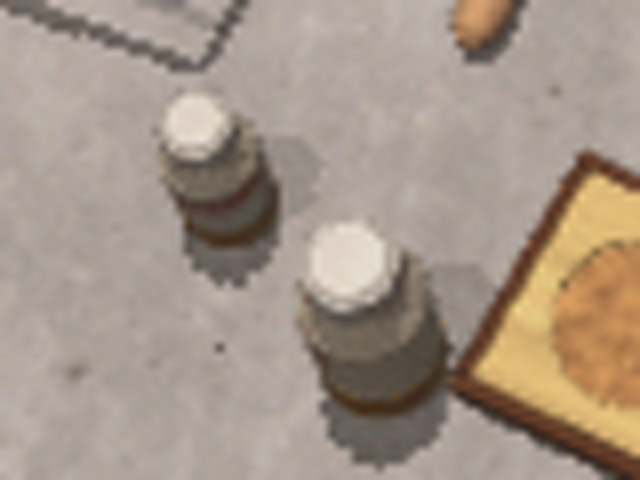

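```bash
python3 -m pendant '[[[1,0.9,0.15],-0.2,1],[[1,0.9,0.15],-0.2,1],[[1,0.9,0.15],-0.2,1],[[1,0.9,0.15],-0.2,1],[[1,0.9,0.15],-0.2,1],[[1,0.9,0.15],-0.2,1],[[1,0.9,0.15],-0.2,1],[[1,0.9,0.15],-0.2,1],[[1,0.9,0.15],-0.2,1],[[1,0.9,0.15],-0.2,1],[[1,0.9,0.15],-0.2,1],[[0.5,0.3,0.15],-0.2,1]]' 40
python3 - <<'E'
from h import *
snap("wrist","w1")
E
```

```text
time_s: 1.15
position: [0.4743, -0.2257, 0.2856]
tool_rot: [[-1.0, 0.001, 0.026], [-0.026, 0.001, -1.0], [-0.001, -1.0, -0.001]]
ft_force: [-0.5, -1.4, 0.4]
grip_width: 0.0855
```

View pics/w1.png

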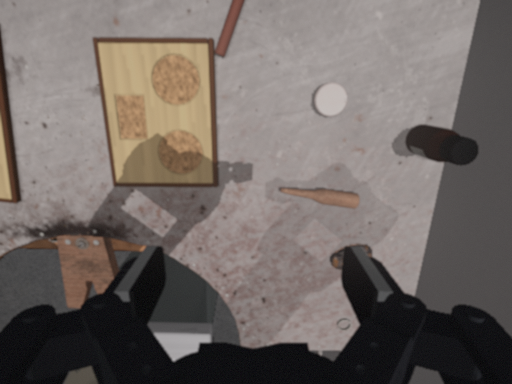

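```bash
python3 -m pendant '[[[0.3,1,0],0,1],[[0.3,1,0],0,1],[[0.3,1,0],0,1],[[0.3,1,0],0,1],[[0.3,1,0],0,1],[[0.3,1,0],0,1],[[0.3,1,0],-0.1,1],[[0.3,1,0],-0.1,1],[[0.3,1,0],-0.1,1],[[0.3,1,0],0,1],[[0,0,0],0,1]]' 40
python3 - <<'E'
from h import *
snap("wrist","w2")
E
```

```text
time_s: 2.12
position: [0.5625, 0.0747, 0.2848]
tool_rot: [[-1.0, 0.0, 0.002], [-0.002, 0.001, -1.0], [-0.0, -1.0, -0.001]]
ft_force: [0.3, -2.2, -0.0]
grip_width: 0.0856
```

View pics/w2.png

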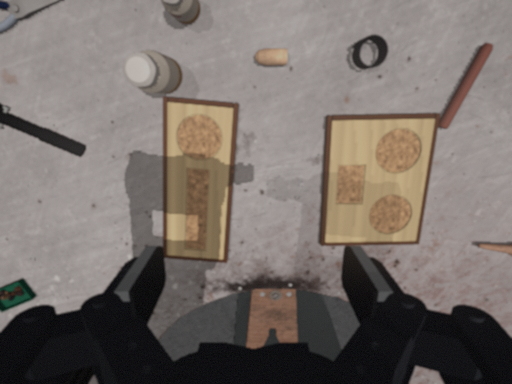

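```bash
cat > m.py <<'E'
from h import *
def meas(f,mask,z,roi,shape="rect",minS=8):
    c,im,d=load(f);m=np.zeros(im.shape[:2],np.uint8);u0,v0,u1,v1=roi;m[v0:v1,u0:u1]=mask(im)[v0:v1,u0:u1]
    cs,_=cv2.findContours(m,cv2.RETR_EXTERNAL,cv2.CHAIN_APPROX_NONE)
    k=max(cs,key=cv2.contourArea)
    p=np.array([ray(c,*q,z)[:2] for q in k[:,0].astype(float)]).astype(np.float32)*1000
    (x,y),(w,h),a=cv2.minAreaRect(p)
    if w<h: w,h,a=h,w,a+90
    px=cv2.boundingRect(k)
    return px,round(x,1),round(y,1),round(w,1),round(h,1),round(((a+90)%180)-90,1)
def hsv(im): return [x.astype(int) for x in cv2.split(cv2.cvtColor(im,cv2.COLOR_RGB2HSV))]
rb=lambda t:(lambda im:(im[...,0].astype(int)-im[...,2])>t)
white=lambda v:(lambda im:(hsv(im)[2]>v)&(hsv(im)[1]<60))
dark=lambda v:(lambda im:hsv(im)[2]<v)
E
python3 - <<'E'
from m import *
def wood(im):
    H,S,V=hsv(im);return (S>80)&(im[...,0].astype(int)-im[...,2]>18)
print("fin",meas("w2",wood,.012,(158,92,242,266)))
print("sol",meas("w2",wood,.012,(316,108,442,249)))
print("sol w1",meas("w1",wood,.012,(90,32,220,190)))
print("stick",meas("w2",rb(25),.007,(437,38,500,130)))
print("prot",meas("w2",rb(45),.010,(248,42,295,72)))
print("fluxcap",meas("w2",white(150),.1,(118,44,162,92)))
print("tab",meas("w1",white(150),.0145,(306,76,354,124)))
print("handle",meas("w1",rb(40),.011,(270,180,365,212)))
# cork recesses
def cork(im):
    H,S,V=hsv(im);return (H<17)&(S>80)&(V>60)
for n,r in dict(f_round=(172,108,228,162),f_long=(180,165,215,255),s1=(372,125,426,178),s2=(366,192,416,238),sob=(332,160,370,208)).items(): print(n,meas("w2",cork,.010,r))
c,im,d=load("w1")
print("brown cap", [ray(c,462,150,.098).round(4)])
a=cv2.resize(im[100:180,390:490],None,fx=7,fy=7);cv2.imwrite("pics/brcrop.png",a[...,::-1])
E
```

```text
fin ((163, 97, 75, 165), 512.1, 154.1, 236.5, 97.5, -5.2)
sol ((320, 114, 122, 133), 515.4, -101.2, 193.6, 153.8, 1.2)
sol w1 ((94, 38, 126, 148), 517.0, -103.4, 189.9, 155.5, 1.1)
stick ((437, 44, 56, 84), 647.7, -196.6, 113.3, 22.5, -21.2)
prot ((256, 49, 31, 15), 683.4, 52.8, 37.9, 16.2, -89.9)
fluxcap ((118, 44, 44, 48), 662.8, 189.2, 49.8, 42.0, -7.5)
tab ((306, 76, 48, 48), 545.0, -323.6, 65.6, 58.7, -88.4)
handle ((282, 189, 77, 19), 412.2, -324.1, 112.8, 19.1, 82.4)
f_round ((177, 115, 45, 45), 581.1, 148.6, 59.9, 59.2, 3.0)
f_long ((185, 168, 25, 82), 474.5, 157.9, 127.9, 32.6, -4.4)
s1 ((376, 129, 45, 43), 564.0, -124.5, 60.8, 58.4, -89.8)
s2 ((369, 195, 42, 38), 469.3, -126.2, 59.5, 59.0, -37.3)
sob ((336, 165, 28, 39), 515.0, -62.5, 56.7, 36.7, 2.2)
brown cap [array([ 0.4981, -0.4528,  0.098 ])]
```

View pics/brcrop.png

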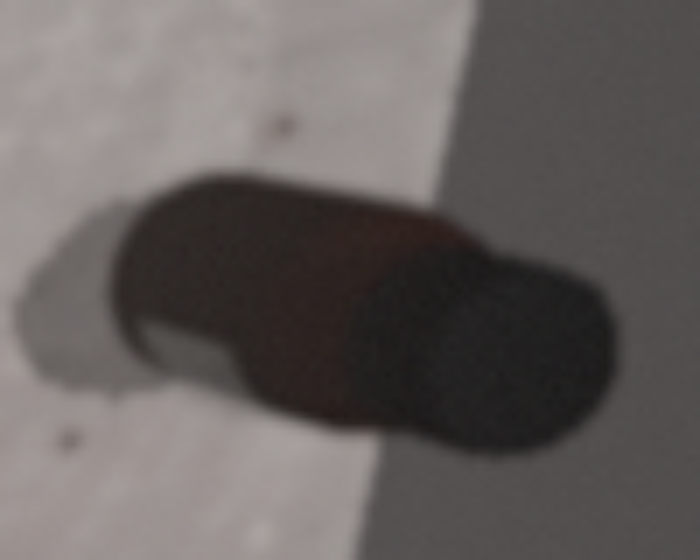

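```bash
python3 - <<'E'
from m import *
print("fluxcap",meas("w2",lambda im:(hsv(im)[2]>185),.1,(118,44,162,92)))
print("tab",meas("w1",lambda im:(hsv(im)[2]>180),.0145,(300,70,360,130)))
c,im,d=load("w2");print(im[70,140],im[60,125],im[90,130]);c,im,d=load("w1");print(im[100,330],im[100,305],ray(c,463.6,150.7,.098))
E
```

```text
fluxcap ((127, 57, 22, 24), 662.1, 191.0, 21.7, 20.9, -5.8)
tab ((317, 84, 30, 31), 546.0, -325.2, 37.9, 37.4, -88.4)
[189 182 176] [159 152 148] [153 146 144]
[194 187 183] [163 157 155] [ 0.49735615 -0.45469171  0.098     ]
```

```bash
python3 -m pendant '[[[0.8,0.95,-0.5],0,1],[[0.8,0.95,-0.5],0,1],[[0.8,0.95,-0.5],0,1],[[0.85,0.95,-0.5],0,1],[[0,0,0],0,1],[[0,0,0],0,1]]' 40
python3 - <<'E'
from m import *
c,im,d=snap("wrist","w3");print(env.observe()["position"])
E
```

```text
time_s: 2.67
position: [0.6597, 0.1842, 0.2228]
tool_rot: [[-1.0, -0.004, -0.002], [0.002, -0.001, -1.0], [0.004, -1.0, 0.001]]
ft_force: [-0.1, -2.2, 1.0]
grip_width: 0.0849
[0.65950935 0.18344304 0.22480804]
```

View pics/w3.png

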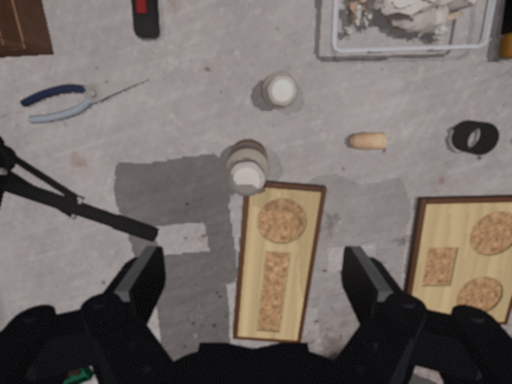

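```bash
python3 - <<'E'
from m import *
c,im,d=load("w3");print(env.observe()["position"])
print(meas("w3",lambda im:(hsv(im)[2]>165)&(hsv(im)[1]<30),.1,(228,162,266,196)), ray(c,247,178,.102),ray(c,247,158,.05))
a=cv2.resize(im[130:210,200:300],None,fx=7,fy=7);cv2.imwrite("pics/fl2.png",a[...,::-1])
print("prot",meas("w3",rb(45),.010,(340,120,396,160)))
E
```

```text
[0.65950935 0.18344304 0.22480804]
((234, 164, 29, 24), 666.4, 188.3, 25.8, 20.1, 78.1) [0.66364156 0.18973797 0.102     ] [0.67077719 0.19061973 0.05      ]
prot ((351, 133, 35, 15), 683.3, 50.7, 39.5, 16.3, 89.9)
```

View pics/fl2.png

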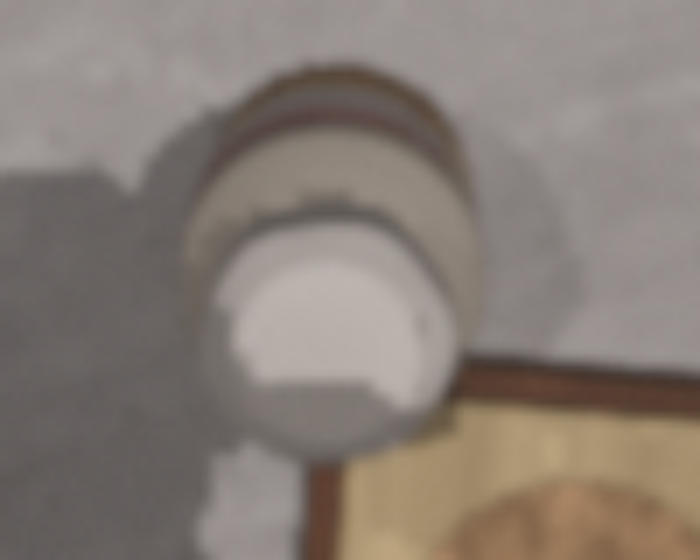

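```bash
python3 -m pendant '[[[0.12,0.18,0],0,1],[[0,0,-1],0,1],[[0,0,-1],0,1],[[0,0,-1],0,1],[[0,0,-1],0,1],[[0,0,-1],0,1],[[0,0,-1],0,1],[[0,0,-0.25],0,1],[[0,0,0],0,1],[[0,0,0],0,1]]' 40
```

```text
time_s: 3.55
position: [0.6639, 0.1897, 0.0401]
tool_rot: [[-1.0, 0.003, -0.004], [0.004, 0.0, -1.0], [-0.003, -1.0, -0.0]]
ft_force: [1.1, -1.6, 1.1]
grip_width: 0.0854
```

```bash
python3 -m pendant '[[[0,0,0],0,0],[[0,0,0],0,0],[[0,0,0],0,0],[[0,0,0],0,0],[[0,0,0],0,0],[[0,0,0],0,0],[[0,0,0],0,0],[[0,0,0],0,0]]' 40; python3 -m pendant '[[[0,0,0.5],0,0],[[0,0,0.9],0,0],[[0,0,0.9],0,0]]' 40
```

```text
time_s: 4.22
position: [0.6635, 0.1904, 0.0393]
tool_rot: [[-1.0, 0.002, -0.003], [0.003, 0.0, -1.0], [-0.002, -1.0, -0.0]]
ft_force: [-0.9, -2.3, 6.8]
grip_width: 0.0443
time_s: 4.47
position: [0.6624, 0.1902, 0.1069]
tool_rot: [[-1.0, -0.002, -0.003], [0.003, -0.0, -1.0], [0.002, -1.0, 0.0]]
ft_force: [-0.1, -2.2, -0.1]
grip_width: 0.0446
```

```bash
python3 -m pendant '[[[-0.3,-0.97,0],0,0],[[-0.3,-0.97,0],0,0],[[-0.3,-0.97,0],0,0],[[-0.3,-0.97,0],0,0],[[-0.3,-0.97,0],0,0],[[-0.3,-0.97,0],0,0],[[-0.3,-0.97,0],0,0],[[-0.3,-0.97,0],0,0],[[-0.3,-0.97,0],0,0],[[-0.3,-0.97,0],0,0],[[-0.3,-0.97,0],0,0],[[0,0,0],0,0]]' 40
python3 -m pendant '[[[0,0,0],0,0],[[0,0,0],0,0]]'
python3 - <<'E'
from m import *
snap("wrist","w4")
E
```

```text
time_s: 5.47
position: [0.5628, -0.1344, 0.1071]
tool_rot: [[-1.0, -0.0, -0.007], [0.007, -0.002, -1.0], [0.0, -1.0, 0.002]]
ft_force: [0.8, -1.2, -0.6]
grip_width: 0.0441
time_s: 5.63
position: [0.564, -0.1297, 0.1069]
tool_rot: [[-1.0, 0.0, -0.003], [0.003, 0.0, -1.0], [-0.0, -1.0, -0.0]]
ft_force: [0.3, -2.0, -0.4]
grip_width: 0.0441
```

View pics/w4.png

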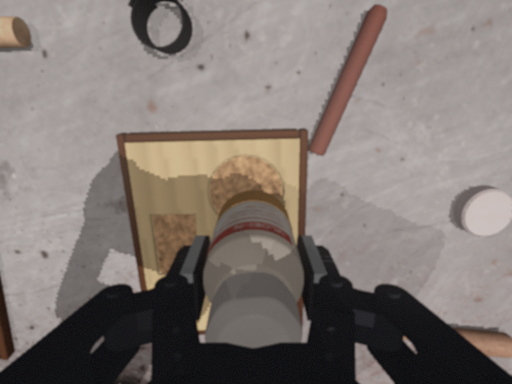

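```bash
python3 - <<'E'
from m import *
c,im,d=load("w4");a=ray(c,120,133.5,.012);b=ray(c,306.5,129,.012);print(a,b,np.linalg.norm(a-b))
for u,v in((247,154),(208.5,186),(284.5,183)):print(ray(c,u,v,.012))
mid=(a+b)/2;e=(b-a)/np.linalg.norm(b-a);n=np.array([e[1],-e[0],0]);n=n if n[0]<0 else -n
# s1: board y +25 (toward -world y = along e), from far edge 97-47=50
for k in(50,144):print(mid+e*.025+n*k/1000)
print("ob",mid-e*.037+n*.097)
cc,im,d=load("w4");a=cv2.resize(im[140:340,150:350],None,fx=3,fy=3);cv2.imwrite("pics/w4c.png",a[...,::-1])
E
```

```text
[ 0.611401   -0.02671739  0.012     ] [ 0.61455196 -0.1706726   0.012     ] 0.14398968615988486
[ 0.59517502 -0.12474151  0.012     ]
[ 0.56883496 -0.09314572  0.012     ]
[ 0.57126592 -0.15502188  0.012     ]
[ 0.56353553 -0.12478317  0.012     ]
[ 0.46955804 -0.12684019  0.012     ]
ob [ 0.51519003 -0.06382653  0.012     ]
```

View pics/w4c.png

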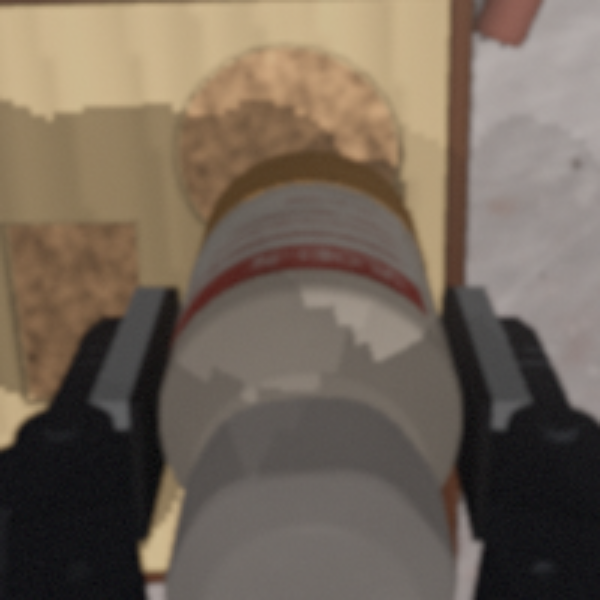

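```bash
python3 -m pendant '[[[0,0.07,-0.6],0,0],[[0,0,-0.6],0,0],[[0,0,-0.4],0,0],[[0,0,-0.2],0,0],[[0,0,-0.1],0,0],[[0,0,0],0,0],[[0,0,0],0,0]]'
```

```text
time_s: 6.27
position: [0.5644, -0.1276, 0.0504]
tool_rot: [[-1.0, 0.001, -0.002], [0.002, -0.0, -1.0], [-0.001, -1.0, 0.0]]
ft_force: [0.3, -1.7, -1.1]
grip_width: 0.0439
```

```bash
python3 -m pendant '[[[0,0,-0.05],0,0],[[0,0,0],0,0],[[0,0,0],0,0]]'
```

```text
time_s: 6.52
position: [0.5641, -0.1278, 0.0487]
tool_rot: [[-1.0, 0.001, -0.003], [0.003, -0.0, -1.0], [-0.001, -1.0, 0.0]]
ft_force: [-0.1, -1.6, -1.3]
grip_width: 0.0441
```

```bash
python3 -m pendant '[[[0,0,-0.04],0,0],[[0,0,0],0,0],[[0,0,0],0,0]]'
```

```text
time_s: 6.77
position: [0.5642, -0.1278, 0.0483]
tool_rot: [[-1.0, 0.001, -0.003], [0.003, -0.001, -1.0], [-0.001, -1.0, 0.001]]
ft_force: [-2.3, -0.6, 8.1]
grip_width: 0.0443
```

```bash
python3 -m pendant '[[[0,0,0],0,1],[[0,0,0],0,1],[[0,0,0],0,1],[[0,0,0.3],0,1],[[0,0,0.7],0,1],[[0,0,1],0,1],[[0,0,1],0,1],[[0,0,1],0,1],[[-0.2,-1,1],0,1],[[-0.3,-1,0],0,1],[[-0.2,-1,0],0,1],[[0,-1,0],0,1]]'
python3 -m pendant '[[[0,-1,-0.2],0,1],[[0,-0.9,-0.3],0,1],[[0,0,0],0,1],[[0,0,0],0,1]]'
python3 - <<'E'
from m import *
snap("wrist","w5");print(env.observe()["position"])
print("tab",meas("w5",lambda im:(hsv(im)[2]>175),.0145,(180,100,330,330)))
E
```

```text
time_s: 7.77
position: [0.5423, -0.2481, 0.1978]
tool_rot: [[-1.0, 0.001, -0.003], [0.003, -0.001, -1.0], [-0.001, -1.0, 0.001]]
ft_force: [1.4, -1.8, 0.3]
grip_width: 0.0852
time_s: 8.1
position: [0.5426, -0.3051, 0.1809]
tool_rot: [[-1.0, -0.001, -0.005], [0.005, 0.001, -1.0], [0.001, -1.0, -0.001]]
ft_force: [0.2, -1.4, 0.7]
grip_width: 0.0855
[ 0.54294801 -0.3041355   0.18145722]
tab ((254, 149, 38, 36), 547.9, -326.1, 39.4, 34.1, 68.1)
```

View pics/w5.png

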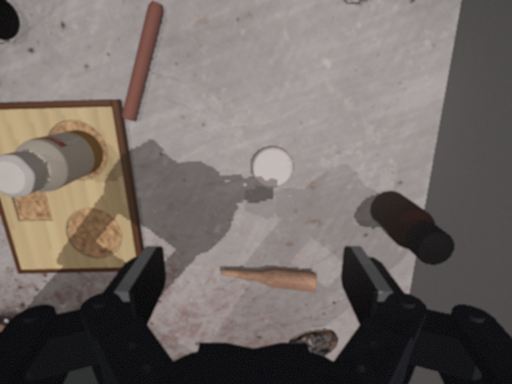

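```bash
python3 - <<'E'
from m import *
c,im,d=load("w5");print(ray(c,272.5,167.8,.0145),ray(c,435,243,.098))
print("stick",meas("w5",lambda im:((im[...,0].astype(int)-im[...,2])>25),.007,(123,0,170,124)))
a=cv2.resize(im[140:200,240:310],None,fx=8,fy=8);cv2.imwrite("pics/w5c.png",a[...,::-1])
a=cv2.resize(im[180:280,360:470],None,fx=6,fy=6);cv2.imwrite("pics/w5b.png",a[...,::-1])
E
```

```text
[ 0.54506064 -0.32504535  0.0145    ] [ 0.50142564 -0.45441367  0.098     ]
stick ((123, 1, 40, 119), 646.3, -197.5, 112.0, 13.9, -20.9)
```

View pics/w5c.png

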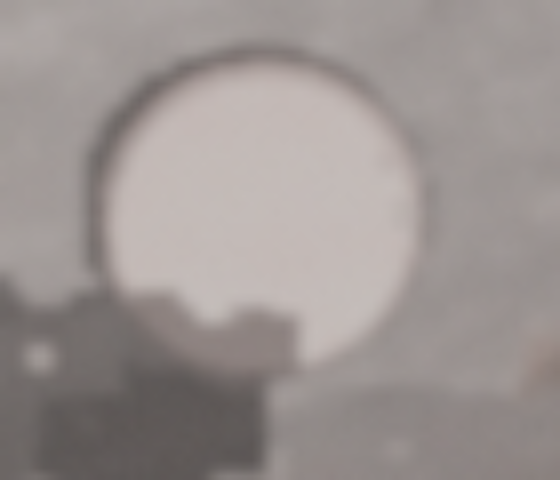

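View pics/w5b.png

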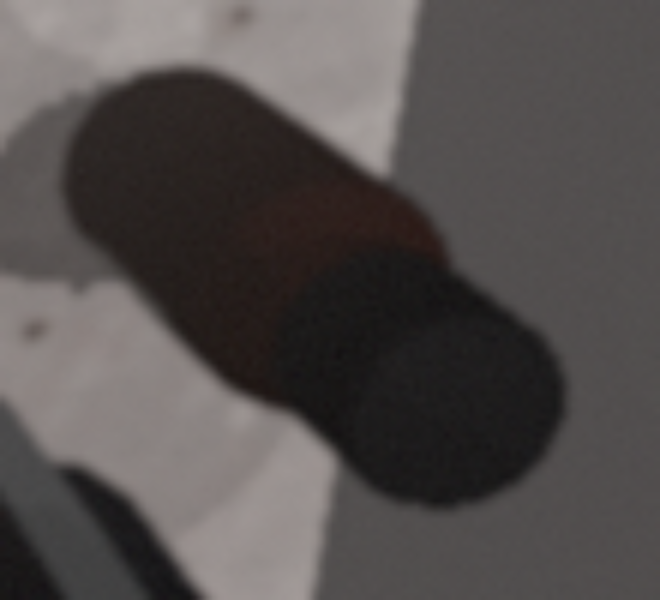

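```bash
python3 -m pendant '[[[0.1,-0.7,0],0,1],[[0,0,-1],0,1],[[0,0,-1],0,1],[[0,0,-1],0,1],[[0,0,-1],0,1],[[0,0,-1],0,1],[[0,0,-0.6],0,1],[[0,0,-0.3],0,1],[[0,0,0],0,1],[[0,0,0],0,1]]' 30
```

```text
time_s: 8.98
position: [0.5468, -0.3248, 0.0054]
tool_rot: [[-1.0, 0.001, -0.002], [0.002, -0.001, -1.0], [-0.001, -1.0, 0.001]]
ft_force: [-0.1, -2.1, 0.8]
grip_width: 0.0853
```

```bash
python3 - <<'E'
from m import *
snap("wrist","w6");print(env.observe()["position"])
E
```

```text
[ 0.54700858 -0.32513006  0.00603416]
```

View pics/w6.png

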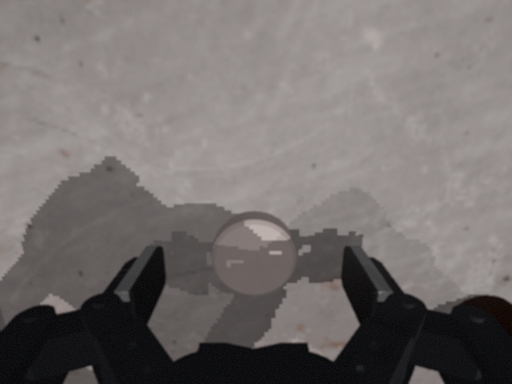

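```bash
python3 -m pendant '[[[0,0,-0.1],0,1],[[0,0,0],0,0],[[0,0,0],0,0],[[0,0,0],0,0],[[0,0,0],0,0],[[0,0,0],0,0],[[0,0,0],0,0],[[0,0,0],0,0]]' 30
python3 - <<'E'
from m import *
snap("wrist","w7");print(env.observe()["position"])
E
```

```text
time_s: 9.7
position: [0.5463, -0.3251, 0.0019]
tool_rot: [[-1.0, 0.001, -0.003], [0.003, -0.001, -1.0], [-0.001, -1.0, 0.001]]
ft_force: [-0.3, -1.1, 5.5]
grip_width: 0.0416
[ 0.54630129 -0.32506745  0.00192904]
```

View pics/w7.png

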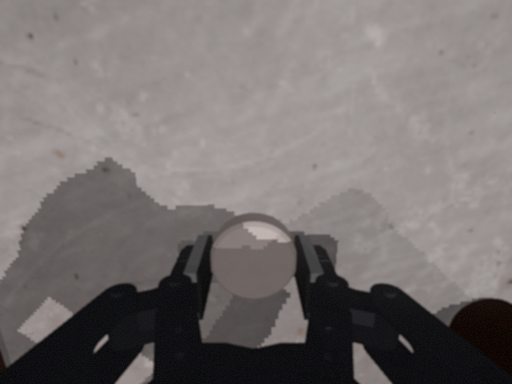

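```bash
python3 -m pendant '[[[0,0,0.5],0,0],[[0,0,1],0,0],[[0,0,1],0,0],[[-0.8,0.4,0],0,0],[[-0.8,0.8,0],0,0],[[-0.7,0.9,0],0,0],[[-0.25,1,0],0,0],[[0,1,0],0,0],[[0,1,0],0,0],[[0,1,0],0,0],[[0,0.5,0],0,0],[[0,0,0],0,0]]'
python3 -m pendant '[[[0,0,0],0,0],[[0,0,0],0,0]]'
python3 - <<'E'
from m import *
snap("wrist","w8");print(env.observe()["position"])
E
```

```text
time_s: 10.75
position: [0.4691, -0.1242, 0.0763]
tool_rot: [[-1.0, -0.001, 0.0], [-0.0, 0.001, -1.0], [0.001, -1.0, -0.001]]
ft_force: [-0.4, -1.5, 1.0]
grip_width: 0.0413
time_s: 10.92
position: [0.47, -0.128, 0.0763]
tool_rot: [[-1.0, 0.001, -0.003], [0.003, -0.001, -1.0], [-0.001, -1.0, 0.001]]
ft_force: [-0.7, -2.5, 0.2]
grip_width: 0.0414
[ 0.46992293 -0.12815263  0.0762646 ]
```

View pics/w8.png

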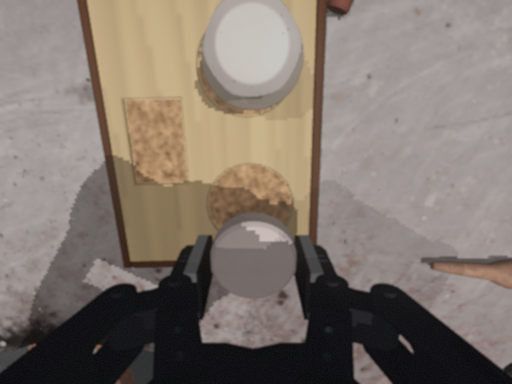

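```bash
python3 -m pendant '[[[0,0.04,-0.6],0,0],[[0,0,-0.6],0,0],[[0,0,-0.5],0,0],[[0,0,-0.3],0,0],[[0,0,-0.1],0,0],[[0,0,0],0,0],[[0,0,0],0,0]]'
```

```text
time_s: 11.55
position: [0.47, -0.1262, 0.0137]
tool_rot: [[-1.0, 0.001, -0.003], [0.003, -0.0, -1.0], [-0.001, -1.0, 0.0]]
ft_force: [-0.1, -2.2, -0.5]
grip_width: 0.0415
```

```bash
python3 -m pendant '[[[0,0,-0.05],0,0],[[0,0,-0.03],0,0],[[0,0,0],0,0],[[0,0,0],0,0]]'
```

```text
time_s: 11.88
position: [0.4697, -0.1257, 0.0111]
tool_rot: [[-1.0, 0.0, -0.003], [0.003, -0.0, -1.0], [-0.0, -1.0, 0.0]]
ft_force: [0.7, -2.0, 0.3]
grip_width: 0.0418
```

```bash
python3 -m pendant '[[[0,0,-0.02],0,0],[[0,0,0],0,0],[[0,0,0],0,1],[[0,0,0],0,1],[[0,0,0],0,1],[[0,0,0.4],0,1],[[0,0,1],0,1],[[0,0,1],0,1],[[0,0,1],0,1],[[0,0,0.6],0,1],[[0,0,0],0,1]]'
python3 - <<'E'
from m import *
snap("wrist","w9");print(env.observe()["position"])
E
```

```text
time_s: 12.8
position: [0.4711, -0.1264, 0.1338]
tool_rot: [[-1.0, 0.006, -0.003], [0.003, -0.003, -1.0], [-0.006, -1.0, 0.003]]
ft_force: [-0.1, -2.2, 1.4]
grip_width: 0.0852
[ 0.47025724 -0.12600083  0.13168794]
```

View pics/w9.png

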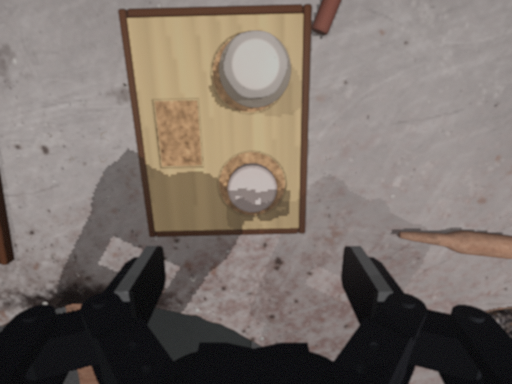

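```bash
python3 - <<'E'
from m import *
print(env.observe()["q"].round(1))
E
```

```text
[-29.   21.4  93.4   0.   65.   61.2]
```

```bash
python3 -m pendant '[[[0,0,1],1,1],[[0,0,0.8],1,1],[[0.7,0.6,0],1,1],[[0.7,0.6,0],1,1],[[0.7,0.6,0],1,1],[[0.7,0.6,0],1,1],[[0.7,0.6,0],1,1],[[0.7,0.6,0],1,1],[[0.7,0.6,0],1,1],[[0.7,0.6,0],1,1],[[0.7,0.6,0],1,1],[[0.8,0.6,0],1,1]]'
python3 -m pendant '[[[0,0,-0.4],1,1],[[0,0,-0.4],1,1],[[0,0,-0.4],1,1],[[0,0,-0.4],1,1],[[0,0,0],1,1],[[0,0,0],1,1],[[0,0,0],0,1],[[0,0,0],0,1]]'
python3 - <<'E'
from m import *
snap("wrist","w10");print(env.observe()["position"])
print("prot",meas("w10",rb(40),.010,(170,130,340,330)))
E
```

```text
time_s: 13.85
position: [0.6829, 0.0554, 0.1822]
tool_rot: [[-0.499, -0.003, 0.867], [-0.867, 0.0, -0.499], [0.001, -1.0, -0.003]]
ft_force: [0.5, -3.2, 0.8]
grip_width: 0.0855
time_s: 14.52
position: [0.6823, 0.0543, 0.1348]
tool_rot: [[-0.005, -0.002, 1.0], [-1.0, 0.0, -0.005], [-0.0, -1.0, -0.002]]
ft_force: [0.3, -1.5, -0.1]
grip_width: 0.0857
[0.68241975 0.05425365 0.13521471]
prot ((170, 264, 19, 66), 604.7, -71.3, 80.6, 19.4, 85.0)
```

View pics/w10.png

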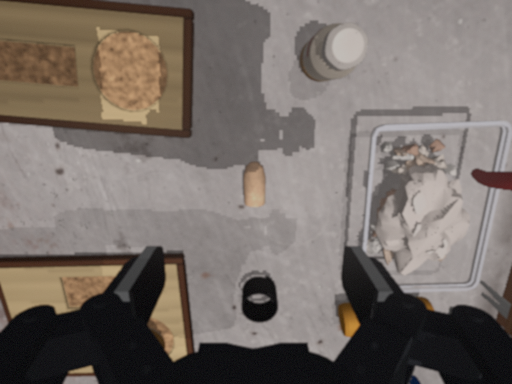

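```bash
python3 - <<'E'
from m import *
print("prot",meas("w10",rb(33),.010,(235,155,275,215)))
E
```

```text
prot ((244, 163, 21, 44), 682.7, 51.5, 41.2, 18.5, -89.6)
```

```bash
python3 -m pendant '[[[0,-0.08,-1],0,0.8],[[0,0,-1],0,0.7],[[0,0,-1],0,0.6],[[0,0,-0.8],0,0.6],[[0,0,-0.4],0,0.6],[[0,0,-0.15],0,0.6],[[0,0,0],0,0.6],[[0,0,0],0,0]]' 25
python3 -m pendant '[[[0,0,0],0,0],[[0,0,0],0,0],[[0,0,0],0,0],[[0,0,0],0,0],[[0,0,0],0,0],[[0,0,0],0,0]]'
python3 - <<'E'
from m import *
snap("wrist","w11");print(env.observe()["position"])
E
```

```text
time_s: 15.23
position: [0.6835, 0.0518, 0.0072]
tool_rot: [[-0.003, 0.002, 1.0], [-1.0, -0.0, -0.003], [0.0, -1.0, 0.002]]
ft_force: [0.4, -1.7, 0.5]
grip_width: 0.0402
time_s: 15.73
position: [0.6834, 0.0519, 0.0075]
tool_rot: [[-0.003, 0.003, 1.0], [-1.0, -0.0, -0.003], [0.0, -1.0, 0.003]]
ft_force: [-0.7, -0.8, 6.6]
grip_width: 0.0182
[0.68340597 0.05183541 0.00749416]
```

View pics/w11.png

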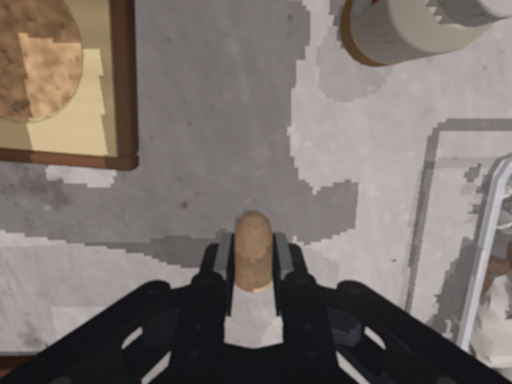

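```bash
python3 -m pendant '[[[0,0,1],0,0],[[0,0,1],-1,0],[[-0.56,-0.37,0],-1,0],[[-0.56,-0.37,0],-1,0],[[-0.56,-0.37,0],-1,0],[[-0.56,-0.37,0],-1,0],[[-0.56,-0.37,0],-1,0],[[-0.56,-0.37,0],-1,0],[[-0.56,-0.37,0],-1,0],[[-0.56,-0.37,0],-1,0],[[-0.56,-0.37,0],-1,0],[[-0.56,-0.37,0],-1,0]]'
python3 -m pendant '[[[0,0,0],-1,0],[[0,0,0],-1,0],[[0,0,0],-1,0],[[0,0,0],-1,0],[[0,0,0],-1,0],[[0,0,0],-1,0],[[0,0,0],-0.75,0],[[0,0,0],0,0],[[0,0,0],0,0]]'
python3 - <<'E'
from m import *
snap("wrist","w12");s=env.observe();print(s["position"],s["q"].round(1))
E
```

```text
time_s: 16.78
position: [0.5139, -0.0596, 0.0663]
tool_rot: [[-0.823, 0.001, 0.568], [-0.568, -0.0, -0.823], [-0.001, -1.0, 0.001]]
ft_force: [0.2, -2.4, -0.8]
grip_width: 0.0186
time_s: 17.53
position: [0.5148, -0.0591, 0.0661]
tool_rot: [[-1.0, 0.001, 0.021], [-0.021, -0.0, -1.0], [-0.001, -1.0, 0.0]]
ft_force: [0.2, -1.3, 0.2]
grip_width: 0.0189
[ 0.51473006 -0.05914888  0.06605184] [-19.7  29.3  93.   -0.   57.6  69.1]
```

View pics/w12.png

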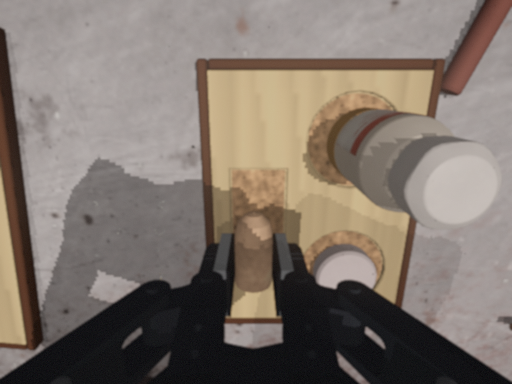

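```bash
python3 - <<'E'
from m import *
c,im,d=load("w12");a=ray(c,229.5,168,.012);b=ray(c,288,168,.012);print(a,b)
# protector visible outline at z of its mid: TCP z .066-.0075+.010
z=.0685
for p in((254,213),(254,291),(236,255),(272,255)):print(ray(c,*p,z))
E
```

```text
[ 0.54425097 -0.04265762  0.012     ] [ 0.54510878 -0.08143553  0.012     ]
[ 0.53542109 -0.05892811  0.0685    ]
[ 0.48999908 -0.05997881  0.0685    ]
[ 0.51174559 -0.05012318  0.0685    ]
[ 0.51215766 -0.06881914  0.0685    ]
```

```bash
python3 -m pendant '[[[0.08,-0.06,-0.6],0,0],[[0,0,-0.6],0,0],[[0,0,-0.3],0,0],[[0,0,-0.1],0,0],[[0,0,0],0,0],[[0,0,0],0,0],[[0,0,-0.05],0,0],[[0,0,0],0,0]]'
```

```text
time_s: 18.25
position: [0.5173, -0.061, 0.0168]
tool_rot: [[-1.0, 0.001, 0.019], [-0.019, -0.0, -1.0], [-0.001, -1.0, 0.0]]
ft_force: [-0.7, -2.3, -0.5]
grip_width: 0.0187
```

```bash
python3 -m pendant '[[[0,0,-0.03],0,0],[[0,0,0],0,0],[[0,0,0],0,0.5],[[0,0,0],0,0.5],[[0,0,0],0,0.5],[[0,0,0.4],0,0.5],[[0,0,1],0,0.5],[[0,0,1],0,0.6],[[0,0,1],0,0.8],[[0,0,0.6],0,1],[[0,0,0],0,1]]'
python3 - <<'E'
from m import *
snap("wrist","w13");print(env.observe()["position"])
E
```

```text
time_s: 19.17
position: [0.5186, -0.0614, 0.1391]
tool_rot: [[-1.0, 0.007, 0.019], [-0.019, -0.002, -1.0], [-0.007, -1.0, 0.003]]
ft_force: [0.7, -1.9, 0.3]
grip_width: 0.0841
[ 0.51769297 -0.06111086  0.13691449]
```

View pics/w13.png

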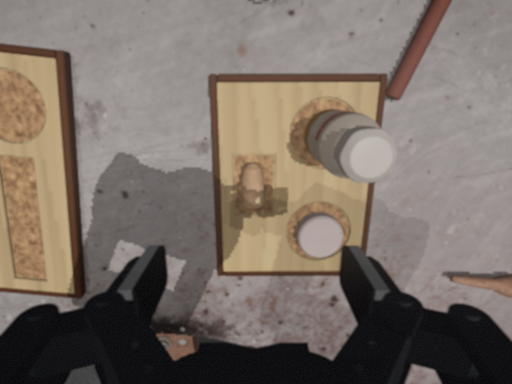

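```bash
python3 -m pendant '[[[0,0,1],0,1],[[0,-0.2,1],0,1],[[0,-1,0],0,1],[[0,-1,0],0,1],[[0,-1,0],0,1],[[0,-1,0],0,1],[[0,-1,0],0,1],[[0,-1,0],0,1],[[-0.1,-1,0],0,1],[[-0.1,-1,0],0,1],[[-0.2,-1,0],0,1],[[-0.2,-1,0],0,1]]'
python3 -m pendant '[[[0,-1,0],0,1],[[0,-0.8,0],0,1],[[0,0,0],0,1],[[0,0,0],0,1]]'
python3 - <<'E'
from m import *
snap("wrist","w14");print(env.observe()["position"])
E
```

```text
time_s: 20.22
position: [0.4983, -0.3681, 0.1934]
tool_rot: [[-1.0, -0.002, 0.019], [-0.019, 0.002, -1.0], [0.002, -1.0, -0.002]]
ft_force: [0.3, -1.7, -0.1]
grip_width: 0.0853
time_s: 20.55
position: [0.4984, -0.4218, 0.193]
tool_rot: [[-1.0, -0.002, 0.017], [-0.017, 0.003, -1.0], [0.002, -1.0, -0.003]]
ft_force: [0.7, -0.8, 0.0]
grip_width: 0.0855
[ 0.49869995 -0.42076999  0.19353012]
```

View pics/w14.png

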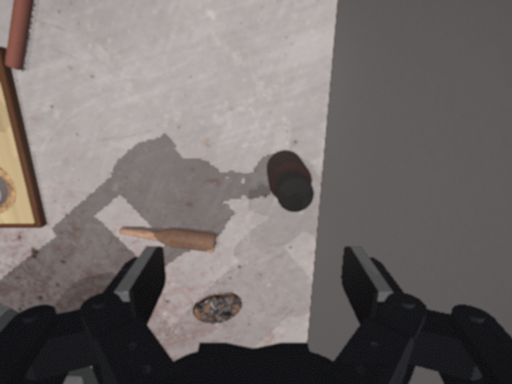

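```bash
python3 - <<'E'
from m import *
c,im,d=load("w14")
a=cv2.resize(im[140:220,250:330],None,fx=7,fy=7);a=np.clip(a.astype(int)*2,0,255).astype(np.uint8);cv2.imwrite("pics/w14c.png",a[...,::-1])
print(ray(c,294.5,191,.098),ray(c,320,200,0))
E
```

```text
[ 0.49933765 -0.45523228  0.098     ] [ 0.45707885 -0.49995007  0.        ]
```

View pics/w14c.png

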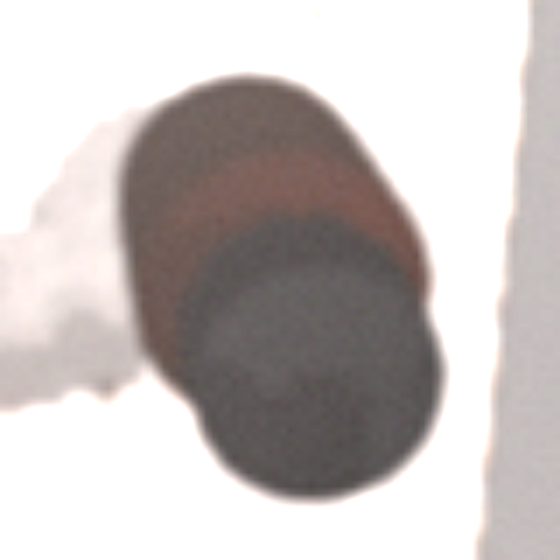

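```bash
python3 -m pendant '[[[0,-0.7,0],0,1],[[-0.05,-0.47,0],0,1],[[0,0,0],0,1],[[0,0,-0.8],0,1],[[0,0,-0.9],0,1],[[0,0,-1],0,1],[[0,0,-1],0,1],[[0,0,-0.9],0,1],[[0,0,-0.6],0,1],[[0,0,-0.15],0,1],[[0,0,0],0,1]]' 40
```

```text
time_s: 21.52
position: [0.4974, -0.4545, 0.0336]
tool_rot: [[-1.0, -0.002, 0.02], [-0.02, 0.003, -1.0], [0.002, -1.0, -0.003]]
ft_force: [-0.3, -1.6, 0.0]
grip_width: 0.0853
```

```bash
python3 -m pendant '[[[0,0,0],0,1],[[0,0,0],0,0],[[0,0,0],0,0],[[0,0,0],0,0],[[0,0,0],0,0],[[0,0,0],0,0],[[0,0,0],0,0],[[0,0,0],0,0]]' 40
python3 - <<'E'
from m import *
snap("wrist","w15");print(env.observe()["position"])
E
```

```text
time_s: 22.18
position: [0.4978, -0.4563, 0.0359]
tool_rot: [[-1.0, 0.001, 0.019], [-0.019, -0.001, -1.0], [-0.001, -1.0, 0.001]]
ft_force: [0.8, -0.8, 5.9]
grip_width: 0.0402
[ 0.49776969 -0.45628416  0.03585256]
```

View pics/w15.png

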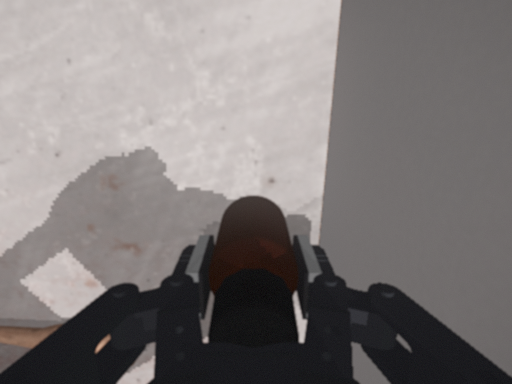

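```bash
python3 -m pendant '[[[0,0,0.5],0,0],[[0,0,1],0,0],[[0,0,1],0,0],[[0,0.3,1],0,0],[[0,0.7,1],0,0],[[0,1,0.5],0,0],[[0.15,1,0],0,0],[[0.15,1,0],0,0],[[0.15,1,0],0,0],[[0.15,1,0],0,0],[[0.15,1,0],0,0],[[0.15,1,0],0,0]]'
python3 -m pendant '[[[0.15,1,0],0,0],[[0.15,1,0],0,0],[[0.15,1,0],0,0],[[0.15,1,0],0,0],[[0.15,1,0],0,0],[[0.15,1,0],0,0],[[0.15,1,0],0,0],[[0.15,1,0],0,0],[[0.15,1,0],0,0],[[0.15,1,0],0,0],[[0.15,1,0],0,0],[[0.15,0.8,0],0,0]]'
python3 -m pendant '[[[0,0,0],0,0],[[0,0,0],0,0]]'
python3 - <<'E'
from m import *
snap("wrist","w16");print(env.observe()["position"])
E
```

```text
time_s: 23.23
position: [0.5244, -0.2145, 0.1848]
tool_rot: [[-1.0, -0.0, 0.019], [-0.019, 0.0, -1.0], [0.0, -1.0, -0.0]]
ft_force: [0.9, -1.2, -0.9]
grip_width: 0.04
time_s: 24.23
position: [0.5783, 0.1401, 0.1848]
tool_rot: [[-1.0, -0.0, 0.02], [-0.02, 0.0, -1.0], [0.0, -1.0, -0.0]]
ft_force: [0.2, -1.2, 0.1]
grip_width: 0.04
time_s: 24.4
position: [0.5783, 0.1387, 0.1845]
tool_rot: [[-1.0, -0.001, 0.021], [-0.021, -0.0, -1.0], [0.001, -1.0, 0.0]]
ft_force: [0.0, -1.8, -0.8]
grip_width: 0.0404
[0.57831599 0.13767207 0.18460392]
```

View pics/w16.png

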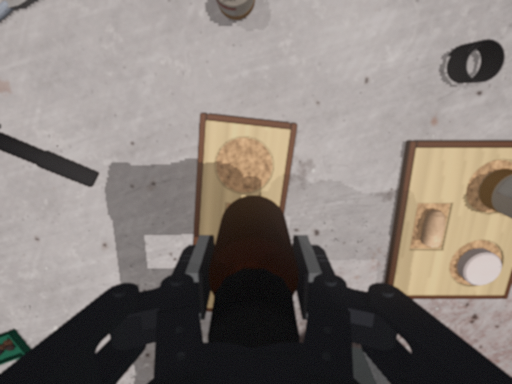

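```bash
python3 - <<'E'
from m import *
c,im,d=load("w16");print(ray(c,244.7,166,.011));a=ray(c,203,114,.012);b=ray(c,296,124,.012);print(a,b,np.linalg.norm(a-b))
m=(a+b)/2;e=(b-a)/np.linalg.norm(b-a);n=np.array([e[1],-e[0],0]);n=n*-np.sign(n[0]);print(m+n*.05,m+n*.157, np.degrees(np.arctan2(n[1],n[0])))
E
```

```text
[0.58089983 0.14779352 0.011     ]
[0.63375626 0.19041231 0.012     ] [0.62597005 0.0963232  0.012     ] 0.09441072490509159
[0.58003349 0.14749134 0.012     ] [0.47339799 0.1563158  0.012     ] 175.26934939157982
```

```bash
python3 -m pendant '[[[0.08,0.33,0],0,0],[[0,0,-0.8],0,0],[[0,0,-1],0,0],[[0,0,-1],0,0],[[0,0,-0.9],0,0],[[0,0,-0.5],0,0],[[0,0,-0.3],0,0],[[0,0,-0.1],0,0],[[0,0,0],0,0],[[0,0,0],0,0]]'
```

```text
time_s: 25.28
position: [0.5816, 0.1476, 0.048]
tool_rot: [[-1.0, 0.002, 0.018], [-0.018, 0.0, -1.0], [-0.002, -1.0, -0.0]]
ft_force: [0.2, -1.8, -0.7]
grip_width: 0.0403
```

```bash
python3 -m pendant '[[[0,0,-0.06],0,0],[[0,0,-0.03],0,0],[[0,0,0],0,0],[[0,0,0],0,0]]'
```

```text
time_s: 25.62
position: [0.5814, 0.1479, 0.0449]
tool_rot: [[-1.0, 0.001, 0.019], [-0.019, 0.0, -1.0], [-0.001, -1.0, 0.0]]
ft_force: [-0.3, -2.4, 2.8]
grip_width: 0.0401
```

```bash
python3 -m pendant '[[[0,0,0],0,1],[[0,0,0],0,1],[[0,0,0],0,1],[[0,0,0.4],0,1],[[0,0,1],0,1],[[0,0,1],0,1],[[0,0,1],0,1],[[0,0,1],0,1],[[0.1,-0.7,0.8],-0.5,1],[[0.2,-1,0],-0.5,1],[[0.2,-1,0],-0.5,1],[[0.2,-1,0],-0.5,1]]'
python3 -m pendant '[[[0.2,-1,0],-0.5,1],[[0.2,-1,0],-0.5,1],[[0.2,-1,0],-0.5,1],[[0.2,-1,0],-0.5,1],[[0.2,-1,0],-0.4,1],[[0.2,-1,0],0,1],[[0.2,-1,0],0,1],[[0.2,-0.8,0],0,1],[[0,0,0],0,1],[[0,0,0],0,1]]'
python3 - <<'E'
from m import *
snap("wrist","w17");print(env.observe()["position"])
E
```

```text
time_s: 26.62
position: [0.602, 0.0359, 0.2007]
tool_rot: [[-0.988, 0.001, -0.156], [0.156, -0.0, -0.988], [-0.001, -1.0, -0.0]]
ft_force: [1.7, -3.0, -0.7]
grip_width: 0.0854
time_s: 27.45
position: [0.6498, -0.1985, 0.1995]
tool_rot: [[-0.933, -0.001, -0.359], [0.359, 0.0, -0.933], [0.001, -1.0, -0.0]]
ft_force: [1.2, -0.6, 0.3]
grip_width: 0.0852
[ 0.6498004  -0.1973368   0.19976574]
```

View pics/w17.png

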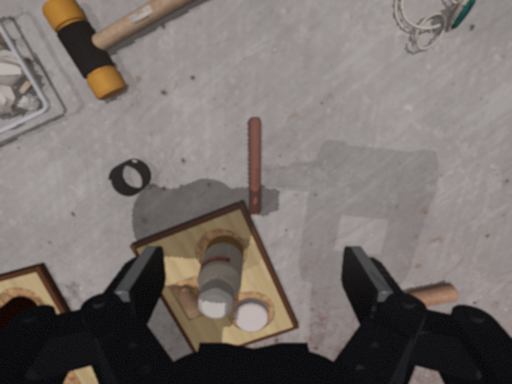

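```bash
python3 - <<'E'
from m import *
print("stick",meas("w17",rb(25),.007,(246,100,275,218)))
c,im,d=load("w17");print(ray(c,255,119,.007),ray(c,255.5,213,.007))
E
```

```text
stick ((249, 118, 12, 97), 645.0, -198.4, 111.0, 12.6, -21.2)
[ 0.69566692 -0.21815974  0.007     ] [ 0.59390366 -0.18004162  0.007     ]
```

```bash
python3 -m pendant '[[[-0.16,-0.05,0],0,0.5],[[0,0,-0.8],0,0.5],[[0,0,-1],0,0.5],[[0,0,-1],0,0.5],[[0,0,-1],0,0.5],[[0,0,-1],0,0.5],[[0,0,-0.9],0,0.5],[[0,0,-0.5],0,0.5],[[0,0,-0.2],0,0.5],[[0,0,0],0,0.5],[[0,0,0],0,0.5]]' 30
python3 - <<'E'
from m import *
snap("wrist","w18");print(env.observe()["position"])
E
```

```text
time_s: 28.42
position: [0.6456, -0.1984, 0.0094]
tool_rot: [[-0.934, 0.001, -0.356], [0.356, -0.001, -0.934], [-0.001, -1.0, 0.0]]
ft_force: [0.5, -2.0, 1.8]
grip_width: 0.0428
[ 0.64585703 -0.19860231  0.00989223]
```

View pics/w18.png

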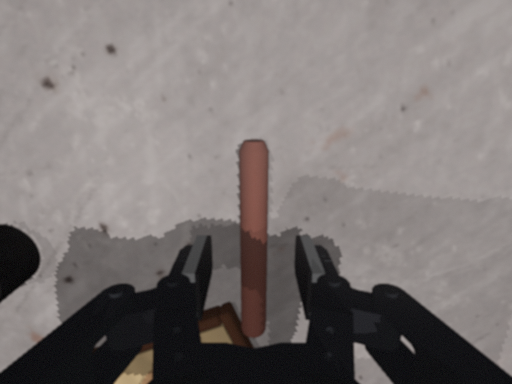

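```bash
python3 -m pendant '[[[0,0,-0.17],0,0.5],[[0,0,0],0,0.5],[[0,0,0],0,0],[[0,0,0],0,0],[[0,0,0],0,0],[[0,0,0],0,0],[[0,0,0],0,0],[[0,0,0],0,0]]' 30
python3 -m pendant '[[[0,0,0.5],0,0],[[0,0,1],0,0],[[0,0,1],0,0],[[0,0,0],0,0],[[0,0,0],0,0]]'
python3 - <<'E'
from m import *
snap("wrist","w19");print(env.observe()["position"])
E
```

```text
time_s: 29.13
position: [0.6453, -0.1987, 0.0035]
tool_rot: [[-0.934, 0.001, -0.357], [0.357, -0.0, -0.934], [-0.001, -1.0, 0.0]]
ft_force: [-0.6, -1.8, 4.3]
grip_width: 0.0133
time_s: 29.55
position: [0.6457, -0.1989, 0.0796]
tool_rot: [[-0.934, 0.003, -0.357], [0.357, -0.001, -0.934], [-0.003, -1.0, 0.0]]
ft_force: [-0.0, -1.3, -0.7]
grip_width: 0.0138
[ 0.64493634 -0.19850346  0.07792362]
```

View pics/w19.png

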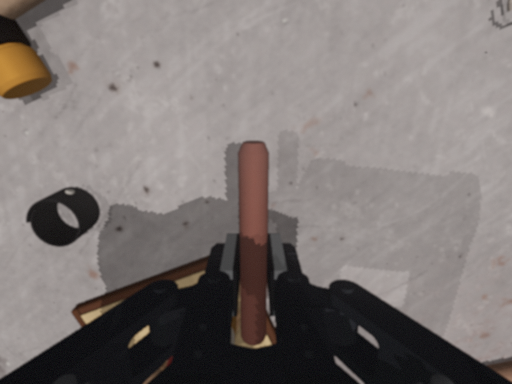

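```bash
python3 -m pendant '[[[0,0,1],0,0],[[0,0,1],0,0],[[0,0,1],0.2,0],[[-0.2,0.6,0.3],0.3,0],[[-0.48,0.98,0],0.3,0],[[-0.48,0.98,0],0.3,0],[[-0.48,0.98,0],0.3,0],[[-0.48,0.98,0],0.3,0],[[-0.48,0.98,0],0.3,0],[[-0.48,0.98,0],0.3,0],[[-0.48,0.98,0],0.3,0],[[-0.48,0.98,0],0.3,0]]'
python3 -m pendant '[[[-0.48,0.98,0],0.3,0],[[-0.48,0.98,0],0.06,0],[[-0.48,0.98,0],0,0],[[-0.2,0.5,0],0,0],[[0,0,0],0,0],[[0,0,0],0,0],[[0,0,0],0,0]]'
python3 - <<'E'
from m import *
snap("wrist","w20");print(env.observe()["position"])
E
```

```text
time_s: 30.6
position: [0.5224, 0.0559, 0.1756]
tool_rot: [[-0.994, -0.003, -0.111], [0.111, 0.0, -0.994], [0.003, -1.0, -0.0]]
ft_force: [1.3, -1.0, -0.4]
grip_width: 0.0136
time_s: 31.18
position: [0.475, 0.1571, 0.1764]
tool_rot: [[-0.997, -0.001, -0.081], [0.081, -0.0, -0.997], [0.001, -1.0, 0.001]]
ft_force: [1.1, -2.0, -0.2]
grip_width: 0.0133
[0.47514425 0.15684687 0.17648915]
```

View pics/w20.png

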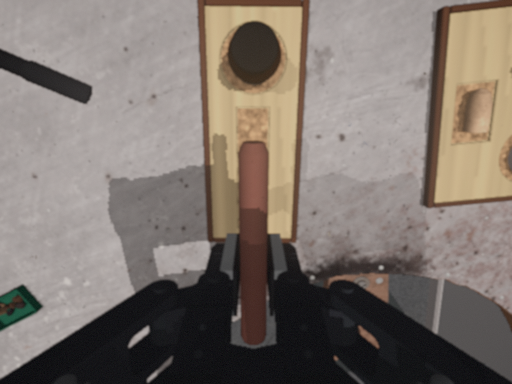

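```bash
python3 - <<'E'
from m import *
c,im,d=load("w20");a=ray(c,236.5,108,.012);b=ray(c,269.5,108,.012);print(a,b,(a+b)/2-np.array([.064*.9966,-.064*.083,0]))
z=.1765-.0035+.007
p=ray(c,253.5,142.5,z);q=ray(c,253.5,344,z);print(p,q,(p+q)/2,np.linalg.norm(p-q))
E
```

```text
[0.53877478 0.16823463 0.012     ] [0.53621578 0.13621827 0.012     ] [0.47371288 0.15753845 0.012     ]
[0.53062765 0.15261005 0.18      ] [0.4155614  0.16175135 0.18      ] [0.47309453 0.1571807  0.18      ] 0.1154287933604482
```

```bash
python3 -m pendant '[[[0,0,-0.8],0,0],[[0,0,-1],0,0],[[0,0,-1],0,0],[[0,0,-1],0,0],[[0,0,-0.8],0,0],[[0,0,-0.5],0,0],[[0,0,-0.2],0,0],[[0,0,-0.1],0,0],[[0,0,0],0,0],[[0,0,0],0,0]]'
```

```text
time_s: 32.07
position: [0.4754, 0.1575, 0.0159]
tool_rot: [[-0.997, 0.002, -0.081], [0.081, 0.0, -0.997], [-0.001, -1.0, -0.0]]
ft_force: [-0.7, -1.8, -0.1]
grip_width: 0.0138
```

```bash
python3 -m pendant '[[[0,0,-0.06],0,0],[[0,0,-0.03],0,0],[[0,0,0],0,0],[[0,0,0],0,0]]'
```

```text
time_s: 32.4
position: [0.4748, 0.1578, 0.0127]
tool_rot: [[-0.997, 0.001, -0.08], [0.08, 0.0, -0.997], [-0.001, -1.0, -0.0]]
ft_force: [-0.1, -1.9, -1.0]
grip_width: 0.0134
```

```bash
python3 -m pendant '[[[0,0,-0.02],0,0],[[0,0,0],0,0],[[0,0,0],0,0.6],[[0,0,0],0,0.6],[[0,0,0],0,0.6],[[0,0,0.4],0,0.6],[[0,0,1],0,0.6],[[0,0,1],0,0.6],[[0,0,1],0,0.8],[[0,0,1],0,1],[[0,0,1],0,1],[[0,0,0.6],0,1]]'
python3 -m pendant '[[[-0.5,-1,0.3],0,1],[[-0.5,-1,0.3],0,1],[[-0.5,-1,0.3],0,1],[[0,-1,0],0,1],[[0,0,0],0,1],[[0,0,0],0,1]]'
python3 - <<'E'
from m import *
snap("wrist","w21");print(env.observe()["position"])
c,im,d=snap("scene","s2")
a=cv2.resize(im[70:300,130:400],None,fx=2.9,fy=2.6,interpolation=cv2.INTER_CUBIC)
cv2.imwrite("pics/s2c.png",a[...,::-1])
E
```

```text
time_s: 33.4
position: [0.4753, 0.1579, 0.1949]
tool_rot: [[-0.997, 0.004, -0.08], [0.08, 0.0, -0.997], [-0.004, -1.0, -0.001]]
ft_force: [0.1, -1.5, 0.3]
grip_width: 0.0851
time_s: 33.9
position: [0.4297, 0.0367, 0.2189]
tool_rot: [[-0.997, 0.0, -0.083], [0.083, -0.0, -0.997], [-0.0, -1.0, 0.0]]
ft_force: [-0.4, -1.3, 0.5]
grip_width: 0.0849
[0.42969482 0.03747454 0.21875344]
```

View pics/w21.png

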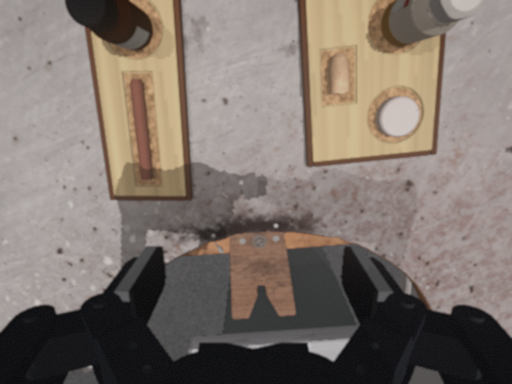

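View pics/s2c.png

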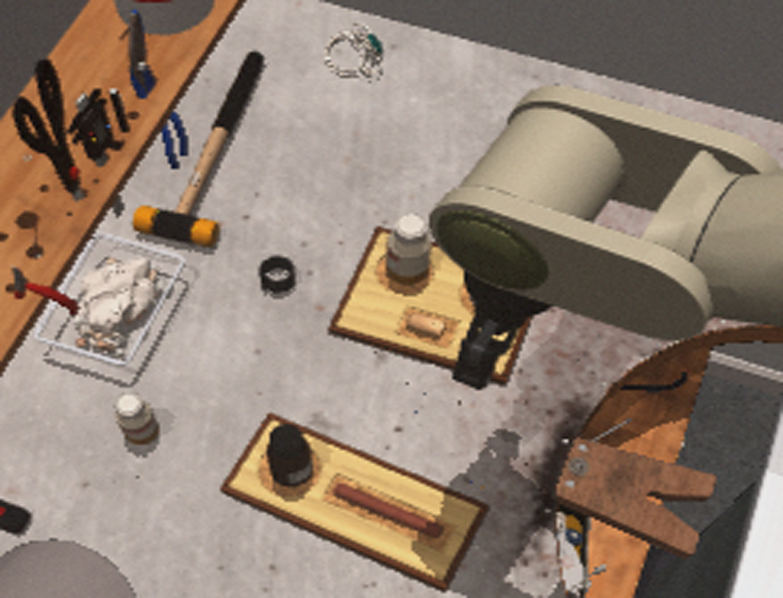

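```bash
python3 - <<'E'
from m import *
print("stick",meas("w21",lambda im:(im[...,0].astype(int)-im[...,1]>20)&(hsv(im)[2]<150),.016,(120,70,162,190)))
c,im,d=load("w21");a=cv2.resize(im[0:200,70:450],None,fx=2.1,fy=2.9);cv2.imwrite("pics/w21c.png",a[...,::-1])
E
```

```text
stick ((130, 78, 32, 108), 472.1, 158.0, 119.6, 31.3, -2.7)
```

View pics/w21c.png

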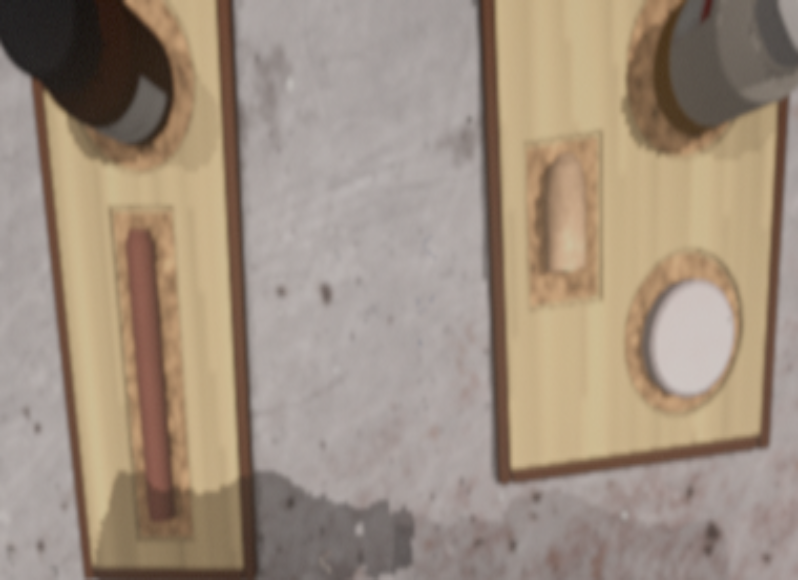

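All five items lie inside their recesses with clear cork around them. I'm handing in.

```bash
python3 - <<'E'
from rig import env
print(env.close_job(), env.observe()["time_s"])
E
```

```text
the job is handed in; nothing more can be done
the job is handed in; nothing more can be done
```

Both kits are made up and the job is handed in, at about 34 s of the 128 s allowed.

- **Soldering kit:** I put the larger flux bottle (about 100 mm tall; the look-alike is about 80 mm) in the far round recess. The tablet is in the near round recess and the finger protector is in the oblong one.
- **Finishing kit:** The brown bottle stands in the round recess and the sanding stick lies in the long one.

**Last checks:**
- **In place:** The last wrist picture showed the tablet, protector and stick inside their recesses with cork visible around each one. It cut off the bottle tops, but the scene picture showed both bottles upright.
- **Seating:** Both bottles met the recess floors with a clear rise in force. The tablet, protector and stick gave little or no reading, so for those I went by height (9 mm above where each was picked up) and the pictures.
- **Bystanders:** The strap is where it was in the last scene picture. The arm hid the handle there. It was last seen in place while I was at the brown bottle and was never reached for, though a bit of it showed beside the gripper on the later stick approach.
- **A check that failed:** My last colour-mask measurement of the stick was no use, because it picked up the cork as well (31 mm wide against the stick's 14 mm). For the stick I relied on the enlarged picture.

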